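# Load the brass sample carrier and hold the clamp dial at its third click

## Task

Take the brass sample carrier out of the blue parts tray, stand it upright on the blue spot of the white-and-aluminium clamp, against the V-shaped jaw, and let go of it. Then push the clamp's spring-return dial round clockwise (seen from above) by its upright orange handle, past the first two clicks to the third one at the green mark, never as far as the red mark, so that the jaw clamps the carrier, and keep holding it there: the program finishes while the fingers still hold the dial against its spring. The other two carriers stay in the tray, and the jar and the steel beaker stay where they stand.

Things in the scene. Friction and masses are not known exactly. Their poses are not given: they have to be found in the camera images.
- brass_carrier: the only brass-coloured sample carrier: a disc 40 mm in diameter, 18 mm high, with an upright stem 16 mm in diameter on top, 52 mm high in all, 0.17 to 0.34 kg. Origin: centre of its underside, z up the stem. It starts upright in the tray, among loose parts up to 10 mm high and the other carriers (stems at least 70 mm away). Grip it by the stem
- alu_carrier: aluminium-coloured carrier of the same shape and size, in the tray; stays in the tray
- black_carrier: black plastic carrier of the same shape and size, in the tray; stays in the tray
- tray: fixed blue open tray, 230 x 230 mm, walls 34 mm high and 5 mm thick, floor 5 mm thick. Origin: centre of its underside, on the work surface
- clamp: fixed clamp unit on an aluminium base plate 170 (x) by 300 (y) by 12 mm. Origin: centre of its underside, on the work surface. The nest is at its +y end, a white dial housing (160 x 155 mm, top 46 mm above the work surface) at its -y end. Its x axis is the direction in which the moving jaw closes, towards the dark steel V jaw; z is up
- seat (a point): nest: centre of the blue spot on the base plate's top face, 12 mm above the work surface, at (0, +85) mm in the clamp's frame, axes as the clamp's. A carrier centred here touches both faces (20 mm high, 90 degree V) of the V jaw at +x. Standing up to 15 mm short of it towards -x it is free of both jaws and the jaw will push it home. The nest is open above and towards +y and -y
- pad: orange spring-loaded pad of the moving jaw, 40 mm wide, its face at this origin and 2 to 18 mm above the base plate. At home its face is 45 mm on the -x side of the seat; it advances 30 mm per radian of the dial and meets a carrier standing at the seat at about 0.83 rad of the dial; then its spring (1.2 N preload, 300 N/m) presses
- dial (a joint): angle of the spring-return dial, rad: 0 at home, growing clockwise seen from above. Clicks at 0.35, 0.70, 1.05 (third, green mark); 1.40 is the red mark, 1.42 the stop. Its spring (0.17 N m at home, 0.28 at the third click; clicks and jaw change that by up to 0.17) turns it back to 0 whenever it is let go: it stays at no click. The handle needs about 3 to 9 N
- dial_axis (a point): vertical axis of the dial, at the top face of its disc (116 mm in diameter, 56 mm above the work surface, with a 36 mm hub 6 mm high), at (0, -65) mm in the clamp's frame; its axes are the clamp's
- handle: the dial's upright orange handle: a round post 14 mm in diameter, 38 mm high, free to roll about itself, on the disc 50 mm from the dial's axis and turning with it. Origin: centre of its foot, 56 mm above the work surface. At home it stands at 210 degrees counter-clockwise from the clamp's x axis, on the clamp's -x side, and from there it is pushed mainly towards the clamp's +y
- green_mark (a point): middle of the green mark on the housing, 69 mm from the dial's axis, beside the handle when the dial is at the third click (1.05 rad). Going clockwise the marks are black (home), blue, blue, green, red, 0.35 rad apart
- jar: closed glass jar with a steel cap, 64 mm in diameter, 95 mm high, standing on the bench at the side; leave it alone. Origin: centre of its underside
- beaker: open steel beaker, 72 mm in diameter, 85 mm high, standing on the bench at the other side; leave it alone. Origin: centre of its underside
Mind the look-alikes: they are no part of the job. Of the things shaped like the brass_carrier, the brass one is meant.

How it is judged:
By the outcome, as a careful person would: the job done as asked, in the order asked, and still so for the second after the job is handed in, while the arm keeps its last pose, push and grip.
It also fails if it takes over 51 s, if anything falls off the work surface, if the arm or the gripper's body presses on something with over 40 N, if the wrist force passes 120 N, or if a joint passes its speed limit or range.

## Robot

A 6-joint arm with a two-finger parallel gripper is mounted at the origin on the work surface. World frame = base frame: x ahead of the robot, y to its left, z up, the work surface at z = 0. Lengths are in m, angles in rad, forces in N, time in s.
With the tool pointing down it reaches from about 0.3 to 0.875 m from the base axis. Payload 6.4 kg.
Tool frame: the origin (TCP) lies on the centre line of the jaws, within the pads' length; the fingertips stand 22 mm ahead of it and the grasp point (between the pads) lies 3 mm ahead of it; z points along the fingers, y is the line along which they close (so a half turn about z gives the same grasp; the last joint's range is limited). The gripper opens to 85 mm and grips with 20 to 120 N. Pads are 22 mm wide; open, the fingers measure 114 mm over their backs; the gripper's body (76 mm by 85 mm) begins 54 mm behind the grasp point. The pads swing forward as they close: fully open they stand 13 mm farther back than shut.
Start: joints at [1.083, 0.181, 1.607, -0, 1.354, -0.206], TCP at [0.16, 0.552, 0.222] pointing down, gripper open.
Joint ranges: [-2.99, 2.99], [-0.89, 2.07], [0.3, 2.58], [-1.14, 4.28], [0, 2.63], [-3.12, 3.12]. Speed limits (rad/s): [2.57, 2.57, 3.01, 3.14, 3.14, 3.14].

## Interface

Orientations are given as a unit quaternion [w, x, y, z].
In Python, from bench import ctrl gives the robot as it stands. The module is installed in compiled form; this text tells all that it offers.
- The arm moves only by the tool servo_tool, never from a script. Its argument "commands" is a list of rows, each a list of 3 entries, a list of its own where there are three numbers: the shift along the tool's x, y, z in mm, then the turn about the tool's z in rad, then the finger opening in mm, from 0 to 85.4. In form: [[[dx, dy, dz], turn, jaw], ...]. A call has 1 to 20 rows; each row shifts and turns the commanded pose from where the row before left it, along the tool's axes as they then stand; what a row does not reach is not made up. A row lasts 1/8 s, in which the tool goes at most 62.5 mm and 10.7 degrees, less where a joint would pass 70% of its speed; a pose out of reach is approached as far as the arm can. A call with a gripper value outside its range is refused whole. The fingers move at their own pace and stop on an object; the grip force is fixed at half the most. Time passes only in rows, so rows that do not move let the fingers close. It gives the time, the measured TCP pose, the force, the opening and the grip force at its end, in the units of the state.
- ctrl.get_obs(): the state, without advancing time (a new reading comes with each control period).
- ctrl.camera(name): name is "scene" or "top" or "wrist"; returns a dict with "color" (384x512x3 uint8, red, green, blue), "z_map" (384x512 float32, m along the optical axis (not along the pixel's ray), 0 where there is no reading), "fx", "fy", "cx", "cy" (pixels), "R" (3x3) and "t" (3): a world point X has camera coordinates R X + t. Camera axes: x right, y down, z forward; pixel columns grow to the right and rows downward; lengths in m; the calibration is good to about 2 mm. A picture is of the moment at which its call begins.
- ctrl.hand_in(): hands the job in; it is judged then, once.
The state is a dict: "time_s": time; "q": joint angles; "dq": joint speeds; "joint_efforts": joint torques, N m; "eef_pos": TCP position; "eef_rot": TCP orientation; "wrist_force": force on the tool from outside, world axes, zero at the start; "torque": the same for the moment, N m; "opening": opening from 0.0 (shut) to 1.0 (fully open); "grasp_force": force on a finger pad.
Only numpy, scipy, OpenCV 4.12 (cv2) and the standard library are available. Lean on these libraries where they do the work, as an engineer would, in place of code of your own. Each camera call takes 0.05 s, during which the arm holds its last target. There are 200 camera calls.

## Working session

There is one attempt and no reset: what is moved stays moved. The work goes in short steps, Python scripts to look and compute and a tool call to move; the robot and the scene stay as the last step left them, time stands still between calls to the robot, and variables do not carry over. Pictures are saved under pics/ and viewed, at most 10 in all, crops included, and the job is handed in when it is done.

Besides the shell and the picture viewer there is one more tool, called after "Call:" as name([rows], argument=value, ...), one row to a line, values as JSON. servo_tool: Moves the arm, as the interface text tells. Its arguments: {"type":"object","properties":{"commands":{"type":"array"}},"required":["commands"]}

```bash
mkdir -p pics; cat > h.py <<'E'
import numpy as np, cv2
from bench import ctrl
def ray(c,u,v,z):
    d=c["R"].T@np.array([(u-c["cx"])/c["fx"],(v-c["cy"])/c["fy"],1]); o=-c["R"].T@c["t"]
    return o+d*(z-o[2])/d[2]
def cloud(c):
    v,u=np.mgrid[:384,:512]; Z=c["z_map"]
    P=np.stack([(u-c["cx"])/c["fx"]*Z,(v-c["cy"])/c["fy"]*Z,Z],-1)
    return (P-c["t"])@c["R"]
def save(n,img): cv2.imwrite(f"pics/{n}.png",cv2.cvtColor(img,cv2.COLOR_RGB2BGR))
E
python3 - <<'E'
from h import *
ims=[]
import pickle
for n in("top","scene"):
    c=ctrl.camera(n); pickle.dump(c,open(n+".pkl","wb")); save(n+"0",cv2.resize(c["color"],(800,600)))
    print(n,c["fx"],-c["R"].T@c["t"],c["R"].round(2).tolist())
o=ctrl.get_obs(); print(o["time_s"],o["eef_pos"],o["eef_rot"],o["opening"])
E
```

```text
top 496.96048187835675 [0.32404744 0.00942295 1.35313596] [[-0.14, -0.99, -0.0], [-0.97, 0.14, -0.2], [0.2, -0.02, -0.98]]
scene 453.5722223940367 [ 1.13468814 -0.57642293  1.28431097] [[0.72, 0.7, -0.0], [0.58, -0.61, -0.54], [-0.38, 0.39, -0.84]]
0.1 [0.15963555 0.55186728 0.22106002] [-2.84960588e-04  1.40447231e-01  9.90087845e-01 -7.44057461e-04] 0.9989940759737052
```

View pics/top0.png

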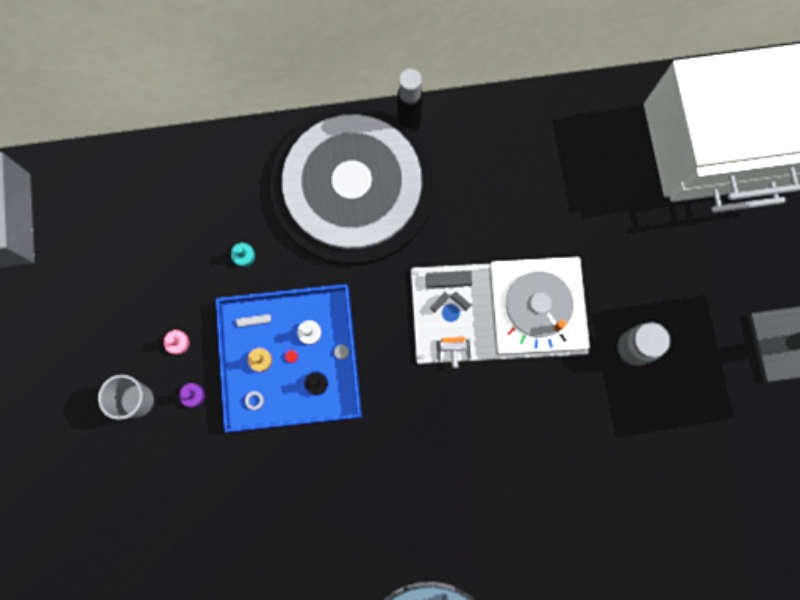

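View pics/scene0.png

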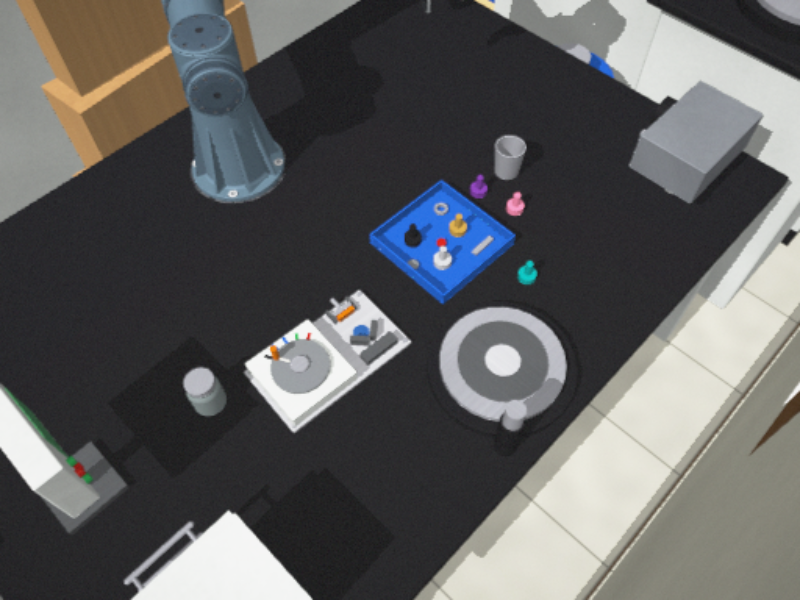

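The candidates, in top-view pixels (800x600), are:
- in the tray: brass/gold (260,359), aluminium (309,331), black (316,382)
- outside the tray: pink (176,342), purple (191,395), teal (242,254)

I choose the gold one, which is at (458,226) in the scene view. The clamp's blue spot is at (451,313), the hub at (541,302) and the orange handle at (561,324).

```bash
cat > m.py <<'E'
from h import *
import pickle
for n in("top","scene"):
    c=pickle.load(open(n+".pkl","rb")); hsv=cv2.cvtColor(c["color"],cv2.COLOR_RGB2HSV); P=cloud(c)
    H,S,V=cv2.split(hsv)
    x,y,z=np.moveaxis(P,-1,0)
    ok=(c["z_map"]>0)&(abs(y)<0.45)&(x>.2)&(x<.8)&(z<.15)
    org=ok&(H>5)&(H<25)&(S>110)&(V>90)
    k,l,st,ce=cv2.connectedComponentsWithStats(org.astype(np.uint8))
    for i in range(1,k):
        if st[i,4]<8: continue
        m=l==i; zz=z[m]; t=m&(z>np.percentile(zz,90)-.004)
        print(n,"org",st[i].tolist(),ce[i].round(1),"hue",np.median(H[m]),"mean",P[m].mean(0).round(4),"zmax",zz.max().round(3),"top",P[t].mean(0).round(4),t.sum())
    v,u=np.nonzero(ok&(H>100)&(H<125)&(S>120)&(abs(z-.012)<.008)&(y<.1)&(y>-.1)); print(n,"spot px",u.mean(),v.mean(),len(u),ray(c,u.mean(),v.mean(),.012).round(4))
    # white housing top
    for nm,zc,m in(("housing",.046,ok&(abs(z-.046)<.004)&(S<60)&(V>150)&(y<.1)),("tray rim",.034,ok&(abs(z-.034)<.006)&(H>100)&(H<125)&(S>120)&(y>.0))):
        m=cv2.morphologyEx(m.astype(np.uint8),cv2.MORPH_CLOSE,np.ones((3,3)))
        k,l,st,ce=cv2.connectedComponentsWithStats(m); i=1+st[1:,4].argmax()
        vv,uu=np.nonzero(l==i); pts=np.array([ray(c,a,b,zc)[:2] for a,b in zip(uu,vv)])
        r=cv2.minAreaRect((pts*1000).astype(np.float32)); print(n,nm,r)
    for nm,zc in(("hub",.062),("disc",.056)):
        m=ok&(S<60)&(V<190)&(abs(z-zc)<.003)&(y<.05)
        vv,uu=np.nonzero(m)
        pts=np.array([ray(c,a,b,zc)[:2]*1000 for a,b in zip(uu,vv)],np.float32)
        if len(pts)>5: print(n,nm,len(pts),cv2.minEnclosingCircle(pts),np.median(pts,0))
E
python3 m.py; python3 - <<'E'
import cv2,numpy as np
a=cv2.imread("pics/top0.png");b=cv2.imread("pics/scene0.png")
cv2.imwrite("pics/crop1.png",np.hstack([cv2.resize(a[275:440,205:370],(400,400),interpolation=2),cv2.resize(b[170:310,360:500+0],(400,400),interpolation=2)]))
E
```

```text
top org [355, 205, 7, 7, 33] [358.1 207.7] hue 12.0 mean [ 0.4969 -0.2881  0.0883] zmax 0.098 top [ 0.4978 -0.289   0.0947] 19
top org [283, 216, 15, 3, 41] [289.9 217. ] hue 15.0 mean [ 0.5059 -0.1161  0.029 ] zmax 0.034 top [ 0.5052 -0.1163  0.031 ] 26
top org [159, 223, 15, 14, 159] [165.8 229.8] hue 22.0 mean [0.5182 0.2182 0.03  ] zmax 0.061 top [0.5187 0.2206 0.0573] 24
top spot px 217.70319001386963 225.41470180305132 721 [0.513 0.08  0.012]
top housing ((541.5506591796875, -268.21270751953125), (154.27496337890625, 159.35025024414062), 85.11213684082031)
top tray rim ((515.0462646484375, 171.2443084716797), (229.8980712890625, 229.87890625), 88.25029754638672)
top hub 195 ((499.61907958984375, -336.73052978515625), 135.36727905273438) [ 529.3096 -269.0869]
top disc 891 ((499.37353515625, -330.8954772949219), 133.00344848632812) [ 541.6966 -261.5518]
scene org [288, 137, 11, 14, 99] [292.6 144.7] hue 20.0 mean [0.5262 0.214  0.0277] zmax 0.061 top [0.5246 0.2171 0.0544] 14
scene org [215, 195, 12, 11, 56] [220.8 200.1] hue 15.0 mean [ 0.5102 -0.1169  0.0271] zmax 0.034 top [ 0.5089 -0.1197  0.0302] 29
scene org [173, 221, 6, 10, 35] [175.3 225.4] hue 14.0 mean [ 0.5033 -0.2926  0.081 ] zmax 0.098 top [ 0.5018 -0.2918  0.0928] 16
scene spot px 263.47747747747746 169.67867867867866 333 [0.5191 0.0737 0.012 ]
scene housing ((548.427001953125, -270.139404296875), (154.7564697265625, 160.92494201660156), 84.99342346191406)
scene tray rim ((522.001708984375, 168.29989624023438), (232.13946533203125, 232.71078491210938), 88.2718276977539)
scene hub 106 ((518.755615234375, -332.4914855957031), 123.21385192871094) [ 540.1111  -283.88785]
scene disc 659 ((527.763916015625, -333.90264892578125), 123.76554107666016) [ 551.7651  -269.84937]
```

View pics/crop1.png

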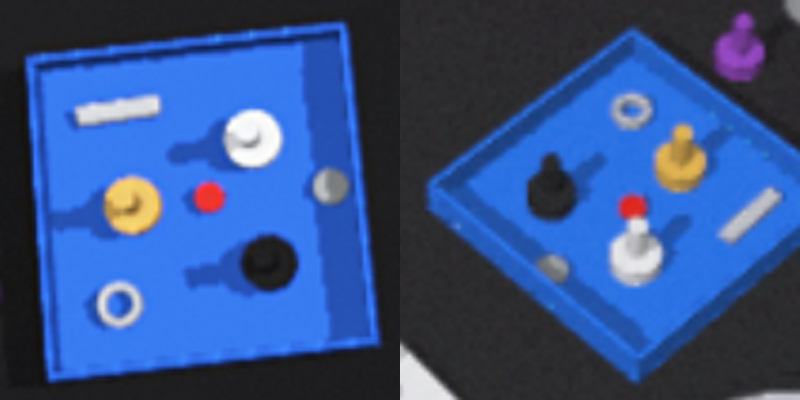

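The close crop confirms the target: the gold carrier stands at left-middle of the tray crop (130,205), clear of the white/aluminium one (252,138) and the black one (268,262). The two views differ by about 7 mm, so I'll refine with the wrist camera from above.

Call:
servo_tool([
  [[0, 0, 0], -0.097, 85],
  [[0, 0, 0], -0.097, 85],
  [[-39, -30, 0], 0, 85],
  [[-39, -30, 0], 0, 85],
  [[-39, -30, 0], 0, 85],
  [[-39, -30, 0], 0, 85],
  [[-39, -30, 0], 0, 85],
  [[-39, -30, 0], 0, 60],
  [[-39, -30, 0], 0, 45],
  [[-39, -30, 0], 0, 45],
  [[-39, -30, 0], 0, 45],
  [[-37, -32, 0], 0, 45],
  [[0, 0, 0], 0, 45],
  [[0, 0, 0], 0, 45],
])

```text
time_s: 1.85
eef_pos: [0.5193, 0.2175, 0.2213]
eef_rot: [-0.001, 0.044, 0.999, 0.0]
wrist_force: [0.3, 0.3, -0.2]
opening: 0.529
grasp_force: 0.0
```

```bash
cat >> h.py <<'E'
def tool():
    o=ctrl.get_obs(); w,x,y,z=o["eef_rot"]
    from scipy.spatial.transform import Rotation as Ro
    return np.array(o["eef_pos"]),Ro.from_quat([x,y,z,w]).as_matrix(),o
E
python3 - <<'E'
from h import *
c=ctrl.camera("wrist"); save("w1",c["color"])
p,R,o=tool(); print(p,R.round(3).tolist(),o["time_s"],o["opening"],o["q"]); print(-c["R"].T@c["t"],c["fx"],c["R"].round(2).tolist())
hsv=cv2.cvtColor(c["color"],cv2.COLOR_RGB2HSV);H,S,V=cv2.split(hsv);P=cloud(c)
m=((H>15)&(H<30)&(S>110)&(V>80)).astype(np.uint8)
k,l,st,ce=cv2.connectedComponentsWithStats(m);i=1+st[1:,4].argmax();M=l==i
print(st[i],ce[i],P[M].max(0))
for zc in(.057,.023):
    t=M&(abs(P[...,2]-zc)<.004); v,u=np.nonzero(t); 
    if len(u): 
        pts=np.array([ray(c,a,b,zc)[:2]*1000 for a,b in zip(u,v)],np.float32); print(zc,len(u),cv2.minEnclosingCircle(pts),pts.mean(0))
E
```

```text
[0.51908968 0.21800937 0.2214994 ] [[-0.996, 0.087, -0.001], [0.087, 0.996, 0.0], [0.001, 0.0, -1.0]] 1.9 0.5256163837237323 [ 1.86620497e-01  1.55263144e-01  1.63721187e+00  3.51468862e-04
  1.35017988e+00 -1.29688929e+00]
[0.44007166 0.22467608 0.37322367] 292.8476588415497 [[0.09, 1.0, 0.0], [0.95, -0.08, 0.31], [0.31, -0.03, -0.95]]
[238 150  30  24 262] [255.84351145 162.88549618] [0.52838283 0.23965819 0.37322367]
0.057 18 ((517.2283325195312, 220.61814880371094), 7.224519729614258) [514.06915 221.38597]
0.023 149 ((516.2996215820312, 222.331298828125), 18.612131118774414) [516.10223 230.45035]
```

View pics/w1.png

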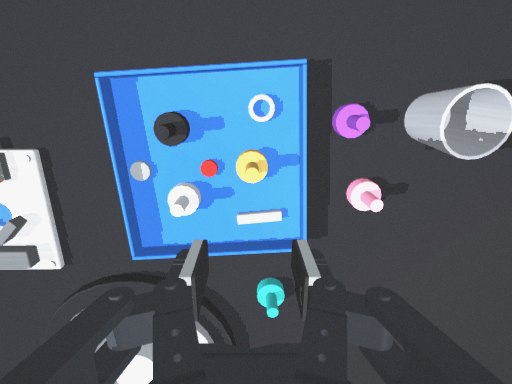

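The wrist view shows the brass carrier at (256,163) inside the tray, well clear of its neighbours: white (184,199), black (171,129) and the red button (209,168). Its position is about (0.5165, 0.2215). I'll descend and grip.

Call:
servo_tool([
  [[3, 3.5, 30], 0, 45],
  [[0, 0, 45], 0, 45],
  [[0, 0, 45], 0, 45],
  [[0, 0, 29], 0, 45],
  [[0, 0, 14], 0, 45],
  [[0, 0, 6], 0, 45],
  [[0, 0, 0], 0, 45],
  [[0, 0, 0], 0, 0],
  [[0, 0, 0], 0, 0],
  [[0, 0, 0], 0, 0],
  [[0, 0, 0], 0, 0],
  [[0, 0, 0], 0, 0],
  [[0, 0, 0], 0, 0],
])

```text
time_s: 3.52
eef_pos: [0.5172, 0.2212, 0.0528]
eef_rot: [-0.0, 0.044, 0.999, -0.0]
wrist_force: [0.6, 0.3, -0.2]
opening: 0.004
grasp_force: 0.0
```

The fingers closed on nothing, so I'll look before moving again.

```bash
python3 - <<'E'
from h import *
import pickle
a=ctrl.camera("scene"); b=ctrl.camera("wrist"); t=ctrl.camera("top")
pickle.dump((a,b,t),open("s2.pkl","wb"))
save("x2",np.hstack([cv2.resize(a["color"][95:205,220:350],(400,340),interpolation=2),cv2.resize(b["color"][100:300,140:375],(400,340),interpolation=2)]))
o=tool(); print(o[0],o[2]["opening"])
E
```

```text
[0.51718333 0.22120839 0.05281901] -0.0022199712661994824
```

View pics/x2.png

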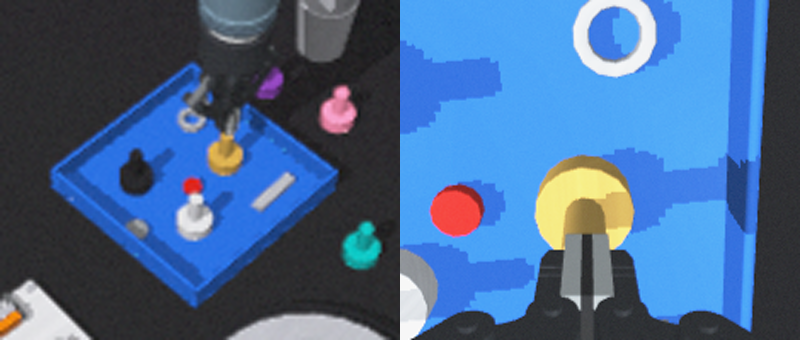

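The carrier still stands upright and the closed fingers appear above or beside its stem. I'll measure the tips with depth.

```bash
python3 - <<'E'
from h import *
import pickle
a,b,t=pickle.load(open("s2.pkl","rb"))
P=cloud(b); 
# crop mapping: u=140+(X-400)*235/400, v=100+Y*200/340
for X,Y in [(575,240),(595,240),(575,265),(597,265),(575,290),(585,210),(585,222),(560,195),(610,195),(457,205),(440,130),(560,250),(620,260)]:
    u=int(140+(X-400)*235/400);v=int(100+Y*200/340); print((X,Y),(u,v),P[v,u].round(4))
c=t; H,S,V=cv2.split(cv2.cvtColor(c["color"],cv2.COLOR_RGB2HSV));P=cloud(c)
print(-b["R"].T@b["t"])
P=cloud(a)
H,S,V=cv2.split(cv2.cvtColor(a["color"],cv2.COLOR_RGB2HSV))
for X,Y in [(228,140),(228,130),(229,120),(205,90),(225,155),(195,200),(240,110)]:
    u=int(220+X*130/400);v=int(95+Y*110/340); print("scene",(u,v),P[v,u].round(4),a["color"][v,u])
E
```

```text
(575, 240) (242, 241) [0.5067 0.2186 0.0699]
(595, 240) (254, 241) [0.5067 0.2248 0.071 ]
(575, 265) (242, 255) [0.5064 0.219  0.0844]
(597, 265) (255, 255) [0.5072 0.225  0.084 ]
(575, 290) (242, 270) [0.5063 0.2193 0.0971]
(585, 210) (248, 223) [0.5124 0.2211 0.0349]
(585, 222) (248, 230) [0.5124 0.2211 0.0451]
(560, 195) (234, 214) [0.5103 0.2118 0.0228]
(610, 195) (263, 214) [0.5123 0.2312 0.0223]
(457, 205) (173, 220) [0.5146 0.1677 0.014 ]
(440, 130) (163, 176) [0.4845 0.1635 0.0048]
(560, 250) (234, 247) [0.51   0.2142 0.0695]
(620, 260) (269, 252) [0.5118 0.2318 0.0742]
[0.43773017 0.22834313 0.20464971]
scene (294, 140) [0.5309 0.2134 0.0584] [175 138  65]
scene (294, 137) [0.529  0.2142 0.0724] [157 158 161]
scene (294, 133) [0.5257 0.2163 0.0891] [89 91 92]
scene (286, 124) [0.5213 0.1756 0.1659] [ 99 102 108]
scene (293, 145) [0.5275 0.2148 0.0265] [166 131  62]
scene (283, 159) [0.5565 0.1295 0.0541] [227 227 230]
scene (298, 130) [ 1.1347 -0.5764  1.2843] [ 35  66 124]
```

```bash
python3 - <<'E'
from h import *
import pickle
a,b,t=pickle.load(open("s2.pkl","rb"))
P=cloud(b)
for u in(238,242,254,258):
    print(u,[(v,*(P[v,u]*1000).round(1).tolist(),b["color"][v,u].tolist()) for v in range(230,246,2)])
for v in (275,290,310,330,350): print(v,(P[v,242]*1000).round(1),(P[v,200]*1000).round(1),(P[v,300]*1000).round(1))
E
```

```text
238 [(230, 514.6, 214.7, 39.3, [194, 161, 87]), (232, 514.8, 214.8, 41.7, [193, 158, 86]), (234, 514.5, 214.9, 45.2, [193, 159, 88]), (236, 513.9, 215.1, 49.1, [186, 156, 89]), (238, 506.7, 216.4, 66.1, [129, 135, 138]), (240, 506.9, 216.5, 68.1, [132, 140, 141]), (242, 506.4, 216.7, 71.3, [130, 137, 139]), (244, 506.4, 216.7, 73.3, [133, 138, 142])]
242 [(230, 512.7, 217.5, 43.8, [166, 139, 76]), (232, 512.9, 217.5, 46.1, [166, 137, 77]), (234, 512.8, 217.6, 49.0, [166, 138, 77]), (236, 512.8, 217.6, 51.8, [163, 137, 81]), (238, 506.6, 218.6, 66.7, [129, 136, 138]), (240, 506.6, 218.6, 69.0, [130, 137, 139]), (242, 506.4, 218.7, 71.6, [132, 139, 143]), (244, 506.7, 218.7, 73.2, [132, 139, 142])]
254 [(230, 513.4, 224.7, 43.8, [134, 113, 65]), (232, 513.8, 224.6, 45.7, [136, 116, 68]), (234, 513.5, 224.6, 48.9, [135, 114, 64]), (236, 513.6, 224.5, 51.4, [133, 113, 68]), (238, 506.9, 224.8, 67.3, [129, 136, 138]), (240, 507.3, 224.8, 68.7, [131, 139, 142]), (242, 507.2, 224.7, 71.0, [133, 140, 142]), (244, 507.0, 224.7, 73.7, [132, 139, 141])]
258 [(230, 515.6, 227.0, 39.5, [134, 113, 67]), (232, 515.9, 226.9, 41.6, [131, 110, 62]), (234, 515.5, 226.9, 45.2, [134, 112, 66]), (236, 515.6, 226.8, 47.8, [134, 114, 68]), (238, 507.3, 226.9, 66.8, [128, 133, 137]), (240, 507.8, 226.8, 68.1, [131, 139, 140]), (242, 507.2, 226.8, 71.4, [134, 141, 144]), (244, 507.8, 226.7, 72.5, [134, 139, 141])]
275 [507.1 219.3  99.6] [566.6 178.1   5. ] [574.6 256.9   3.7]
290 [504.9 219.8 112.7] [509.  202.3 105. ] [512.8 242.3 104.7]
310 [515.6 218.7 110.5] [499.4 207.4 128.7] [502.4 238.7 128.5]
330 [525.2 217.8 110.6] [500.1 208.6 136.4] [501.8 237.3 137.3]
350 [508.  220.  136.9] [499.2 210.  144.4] [502.5 236.2 143.5]
```

The measured fingertips are at z≈0.065 while the TCP reads 0.053. The real tips are therefore about 12 mm behind the reported TCP, not 22 mm ahead, so I go by the measurement. The stem axis is at about (0.5208, 0.221). I'll open, shift +3 mm in x, lower about 34 mm and grip.

Call:
servo_tool([
  [[0, 0, -4], 0, 45],
  [[-3, 0, 0], 0, 45],
  [[0, 0, 0], 0, 45],
  [[0, 0, 0], 0, 45],
  [[0, 0, 12], 0, 45],
  [[0, 0, 12], 0, 45],
  [[0, 0, 10], 0, 45],
  [[0, 0, 4], 0, 45],
  [[0, 0, 0], 0, 45],
  [[0, 0, 0], 0, 0],
  [[0, 0, 0], 0, 0],
  [[0, 0, 0], 0, 0],
  [[0, 0, 0], 0, 0],
  [[0, 0, 0], 0, 0],
])

```text
time_s: 5.42
eef_pos: [0.5207, 0.2211, 0.0194]
eef_rot: [0.0, 0.044, 0.999, 0.0]
wrist_force: [0.1, -0.5, 4.8]
opening: 0.164
grasp_force: 58.5
```

Call:
servo_tool([
  [[0, 0, -15], 0, 0],
  [[0, 0, -35], 0, 0],
  [[0, 0, -45], 0, 0],
  [[0, 0, -35], 0, 0],
  [[-5, -20, 0], 0, 0],
  [[-8, -45, 0], 0, 0],
  [[-8, -45, 0], 0, 0],
  [[-8, -45, 0], 0, 0],
  [[-8, -45, 0], 0, 0],
  [[-8, -45, 0], 0, 0],
  [[-8, -45, 0], 0, 0],
  [[-5.5, -45, 0], 0, 0],
  [[0, 0, 0], 0, 0],
  [[0, 0, 0], 0, 0],
])

```text
time_s: 7.18
eef_pos: [0.5477, -0.1179, 0.1474]
eef_rot: [-0.001, 0.045, 0.999, 0.001]
wrist_force: [-0.3, 0.5, -1.0]
opening: 0.165
grasp_force: 58.9
```

```bash
python3 - <<'E'
from h import *
import pickle
c=ctrl.camera("wrist"); pickle.dump(c,open("w3.pkl","wb")); save("w3",c["color"])
p,R,o=tool(); print(p,o["opening"],o["grasp_force"],o["wrist_force"])
H,S,V=cv2.split(cv2.cvtColor(c["color"],cv2.COLOR_RGB2HSV));P=cloud(c)
for nm,m in(("blue",(H>100)&(H<125)&(S>120)&(P[...,2]<.02)),("orange",(H>5)&(H<18)&(S>120)),("brass",(H>=18)&(H<30)&(S>90))):
    k,l,st,ce=cv2.connectedComponentsWithStats(m.astype(np.uint8))
    for i in range(1,k):
        if st[i,4]>25:
            q=P[l==i]*1000; print(nm,st[i].tolist(),ce[i].round(),np.percentile(q,[2,50,98],axis=0).round(1).tolist())
E
```

```text
[ 0.54800973 -0.1172628   0.14769519] 0.16720199090876076 58.881245255470276 [-0.34501642 -0.01909068 -1.79573226]
blue [406, 0, 42, 242, 2942] [426. 113.] [[406.0, 52.9, -0.1], [494.6, 56.9, 10.2], [621.7, 60.0, 19.6]]
blue [430, 0, 82, 237, 12452] [475. 127.] [[409.4, 79.8, 3.8], [517.5, 106.7, 5.3], [625.6, 154.6, 13.3]]
blue [232, 173, 32, 30, 757] [248. 188.] [[541.1, -134.5, 11.0], [555.2, -119.5, 12.3], [569.1, -104.9, 13.6]]
orange [226, 137, 44, 11, 475] [247. 142.] [[500.6, -134.4, 28.4], [506.0, -115.5, 29.9], [511.5, -96.6, 31.2]]
orange [0, 148, 46, 26, 781] [ 21. 160.] [[491.5, -291.8, 58.1], [497.1, -284.8, 82.4], [503.4, -282.7, 94.6]]
brass [215, 203, 70, 92, 3579] [249. 243.] [[527.5, -134.3, 136.3], [539.7, -116.9, 151.6], [552.5, -100.2, 185.5]]
```

View pics/w3.png

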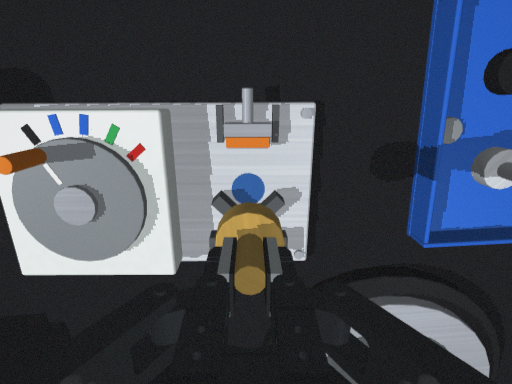

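The wrist view shows the held carrier (250,240), blue spot (248,188), orange pad (247,142), V jaw at (248,208) and handle (20,160). The seat is about (0.555, -0.1197), so I aim 5 mm short of it.

Call:
servo_tool([
  [[-2.4, -1.8, 10], 0, 0],
  [[0, 0, 30], 0, 0],
  [[0, 0, 30], 0, 0],
  [[0, 0, 25], 0, 0],
  [[0, 0, 14], 0, 0],
  [[0, 0, 7], 0, 0],
  [[0, 0, 3], 0, 0],
  [[0, 0, 1], 0, 0],
  [[0, 0, 0], 0, 0],
])

```text
time_s: 8.35
eef_pos: [0.5518, -0.1201, 0.0296]
eef_rot: [0.001, 0.044, 0.999, -0.0]
wrist_force: [0.6, 0.7, -2.7]
opening: 0.165
grasp_force: 58.9
```

```bash
python3 - <<'E'
from h import *
p,R,o=tool(); print(p,o["opening"],o["wrist_force"])
c=ctrl.camera("wrist"); H,S,V=cv2.split(cv2.cvtColor(c["color"],cv2.COLOR_RGB2HSV));P=cloud(c)
m=(H>=18)&(H<30)&(S>90)&(P[...,2]<.034); q=P[m]*1000; print(np.percentile(q,[1,50,99],axis=0).round(1).tolist())
a=c["color"][110:310,140:360]; s=ctrl.camera("scene")["color"][170:260,180:280]
save("p4",np.hstack([cv2.resize(a,(400,364)),cv2.resize(s,(400,364),interpolation=2)]))
E
```

```text
[ 0.55184215 -0.12010078  0.02956569] 0.16546570274652542 [ 0.57871559  0.69645771 -2.66700319]
[[531.4, -137.9, 16.9], [538.5, -118.7, 32.6], [551.9, -101.3, 33.9]]
```

View pics/p4.png

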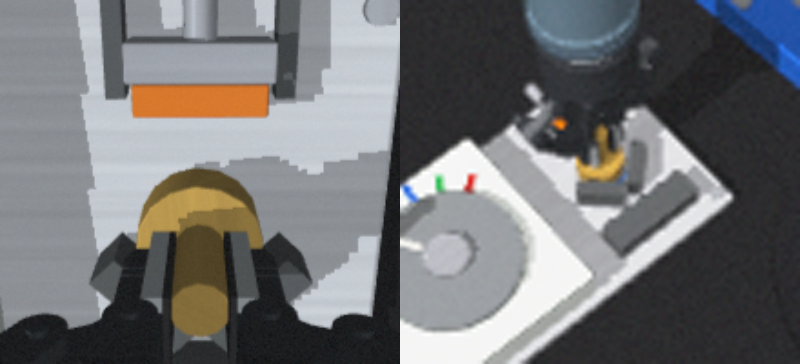

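The carrier hovers upright between the V (dark wings at 120,265 and 285,265) and the orange pad, with about 3 mm to go. I'll lower it, release and retreat upward.

Call:
servo_tool([
  [[0, 0, 2], 0, 0],
  [[0, 0, 1], 0, 0],
  [[0, 0, 0], 0, 0],
  [[0, 0, 0], 0, 0],
])

```text
time_s: 8.95
eef_pos: [0.5515, -0.12, 0.0264]
eef_rot: [0.0, 0.044, 0.999, -0.0]
wrist_force: [-3.8, 0.4, 5.5]
opening: 0.162
grasp_force: 59.8
```

Call:
servo_tool([
  [[0, 0, 0], 0, 30],
  [[0, 0, 0], 0, 30],
  [[0, 0, 0], 0, 40],
  [[0, 0, 0], 0, 40],
  [[0, 0, -10], 0, 40],
  [[0, 0, -25], 0, 40],
  [[0, 0, -45], 0, 40],
  [[0, 0, -45], 0, 40],
  [[0, 0, 0], 0, 40],
  [[0, 0, 0], 0, 40],
])

```text
time_s: 10.2
eef_pos: [0.5511, -0.1198, 0.151]
eef_rot: [0.0, 0.044, 0.999, -0.0]
wrist_force: [-0.5, -0.1, -0.4]
opening: 0.472
grasp_force: 0.0
```

```bash
cat > look.py <<'E'
from h import *
import sys,pickle
p,R,o=tool(); print(p,o["opening"],o["wrist_force"],o["time_s"])
c=ctrl.camera("wrist"); H,S,V=cv2.split(cv2.cvtColor(c["color"],cv2.COLOR_RGB2HSV));P=cloud(c); z=P[...,2]
pickle.dump(c,open("wl.pkl","wb"))
def pr(n,m):
    q=P[m]*1000; print(n,m.sum(), np.percentile(q,[1,50,99],axis=0).round(1).tolist() if m.any() else "")
br=(H>=18)&(H<30)&(S>90)
pr("brass disc",br&(abs(z-.03)<.003)); pr("stem top",br&(z>.061)&(z<.068)); 
og=(H>3)&(H<18)&(S>120)
pr("pad",og&(z<.04)); pr("handle",og&(z>.058)&(z<.1)); pr("handle top",og&(z>.091)&(z<.1))
E
python3 look.py
```

```text
[ 0.55112433 -0.11976085  0.15098883] 0.4719625349612654 [-0.4910827  -0.08340187 -0.40563654] 10.2
brass disc 849 [[532.0, -137.8, 28.0], [545.5, -118.5, 29.9], [567.6, -101.2, 31.6]]
stem top 253 [[543.5, -126.7, 61.1], [550.5, -119.4, 63.8], [558.0, -112.0, 65.3]]
pad 457 [[500.6, -134.8, 28.1], [506.0, -115.2, 29.9], [511.7, -96.3, 31.4]]
handle 802 [[491.5, -295.3, 58.9], [497.2, -285.1, 85.0], [503.6, -282.8, 94.8]]
handle top 296 [[491.7, -295.9, 91.1], [497.8, -288.8, 93.5], [504.0, -283.0, 95.1]]
```

The carrier stands upright on its seat, about 4.5 mm short of the V and free. The handle is at (0.4972, -0.2897). I'll move over it, with the fingers closing along the clamp's y, and grip it.

Call:
servo_tool([
  [[9.7, -43.5, 0], 0, 40],
  [[9.7, -43.5, 0], 0, 40],
  [[9.7, -43.5, 0], 0, 40],
  [[9.8, -43.4, 0], 0, 40],
  [[0, 0, 0], 0, 40],
  [[0, 0, 30], 0, 40],
  [[0, 0, 35], 0, 40],
  [[0, 0, 20], 0, 40],
  [[0, 0, 10], 0, 40],
  [[0, 0, 3], 0, 40],
  [[0, 0, 0], 0, 40],
  [[0, 0, 0], 0, 0],
  [[0, 0, 0], 0, 0],
  [[0, 0, 0], 0, 0],
  [[0, 0, 0], 0, 0],
  [[0, 0, 0], 0, 0],
])

```text
time_s: 12.25
eef_pos: [0.498, -0.2908, 0.0539]
eef_rot: [0.001, 0.044, 0.999, -0.001]
wrist_force: [-1.2, -3.8, 5.1]
opening: 0.139
grasp_force: 58.8
```

The handle is gripped, so I'll drive it along the arc to about 1.0 rad first and check.

Call:
servo_tool([
  [[2.4, 4.6, 0], 0, 0],
  [[1.9, 4.9, 0], 0, 0],
  [[1.3, 5.1, 0], 0, 0],
  [[0.8, 5.2, 0], 0, 0],
  [[0.3, 5.2, 0], 0, 0],
  [[-0.3, 5.2, 0], 0, 0],
  [[-0.8, 5.2, 0], 0, 0],
  [[-1.3, 5.1, 0], 0, 0],
  [[-1.9, 4.9, 0], 0, 0],
  [[0, 0, 0], 0, 0],
])

```text
time_s: 13.5
eef_pos: [0.4995, -0.2453, 0.0539]
eef_rot: [0.001, 0.044, 0.999, -0.001]
wrist_force: [-1.7, -5.3, 6.8]
opening: 0.141
grasp_force: 59.0
```

```bash
cat >> look.py <<'E'
yc=np.array([.0872,.9962]);xc=np.array([.9962,-.0872]);A=np.array([.5419,-.2691])
d=(p[:2]-A); print("tcp in clamp about axis mm",d@xc*1000,d@yc*1000,"dial from tcp",np.radians(210)-np.arctan2(d@yc,d@xc)%(2*np.pi))
E
python3 look.py
```

```text
[ 0.49953396 -0.2453037   0.05391677] 0.14136960589047098 [-1.69351601 -5.34314359  6.80030676] 13.5
brass disc 1621 [[536.7, -139.6, 27.4], [549.7, -125.5, 30.1], [574.1, -101.9, 32.3]]
stem top 547 [[547.5, -128.4, 61.2], [554.4, -121.6, 63.9], [562.8, -113.4, 65.4]]
pad 521 [[528.5, -138.3, 15.7], [532.3, -122.3, 29.9], [536.7, -99.2, 31.3]]
handle 1468 [[492.3, -250.7, 58.9], [494.7, -244.6, 89.0], [504.9, -238.7, 94.9]]
handle top 676 [[492.5, -250.9, 91.2], [498.2, -245.0, 93.7], [505.5, -238.8, 95.0]]
tcp in clamp about axis mm -44.28008300455346 20.011552437949213 dial from tcp 0.9480575541391394
```

Call:
servo_tool([
  [[-1.2, 2.5, 0], 0, 0],
  [[-1.7, 3, 0], 0, 0],
  [[0, 0, 0], 0, 0],
  [[0, 0, 0], 0, 0],
])

```text
time_s: 14.05
eef_pos: [0.5024, -0.2406, 0.0539]
eef_rot: [0.0, 0.044, 0.999, -0.001]
wrist_force: [-3.1, -7.7, 6.0]
opening: 0.142
grasp_force: 59.0
```

```bash
python3 look.py; python3 - <<'E'
from h import *
import pickle
c=pickle.load(open("wl.pkl","rb")); H,S,V=cv2.split(cv2.cvtColor(c["color"],cv2.COLOR_RGB2HSV));P=cloud(c)
yc=np.array([.0872,.9962]);xc=np.array([.9962,-.0872]);A=np.array([.5419,-.2691])
for n,m in(("green",(H>45)&(H<90)&(S>100)),("red",((H<4)|(H>175))&(S>120))):
    m&=abs(P[...,2]-.046)<.006; q=P[m].mean(0)[:2]-A; print(n,m.sum(),np.hypot(*q),np.radians(210)-np.arctan2(q@yc,q@xc)%(2*np.pi))
u=c["color"]; s=ctrl.camera("scene")["color"][170:280,145:280]
save("f5",np.hstack([cv2.resize(u,(400,300)),cv2.resize(s,(400,300),interpolation=2)]))
E
```

```text
[ 0.50243861 -0.24063936  0.05388083] 0.14178218428967584 [-3.146198   -7.73426197  5.97101556] 14.05
brass disc 1632 [[536.9, -139.6, 27.4], [549.9, -125.5, 30.0], [574.0, -101.8, 32.3]]
stem top 550 [[547.7, -128.4, 61.2], [554.5, -121.5, 63.9], [562.7, -113.5, 65.2]]
pad 235 [[530.7, -139.4, 19.6], [534.0, -121.5, 30.1], [536.6, -99.1, 31.3]]
handle 1467 [[495.2, -246.1, 58.8], [497.5, -239.9, 89.2], [507.8, -234.0, 94.8]]
handle top 670 [[495.5, -246.2, 91.2], [501.2, -240.3, 93.8], [508.1, -234.1, 95.0]]
tcp in clamp about axis mm -41.79320355256999 24.91145766579028 dial from tcp 1.0611197249588424
green 313 0.06806459679237374 1.055304141661746
red 295 0.06818588484240119 1.408425493970844
```

View pics/f5.png

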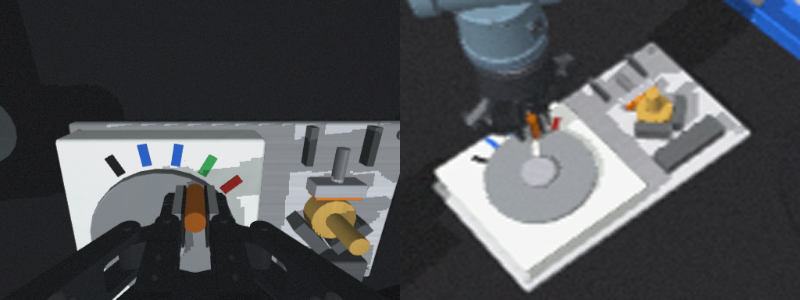

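The handle (195,205) now sits at the green mark, at about 1.06 rad, and the jaw presses the carrier into the V. I'll go 1.5 mm further so it is safely past the third click and far from red, then confirm the hold is steady.

Call:
servo_tool([
  [[-0.8, 1.3, 0], 0, 0],
  [[0, 0, 0], 0, 0],
  [[0, 0, 0], 0, 0],
  [[0, 0, 0], 0, 0],
])

```text
time_s: 14.65
eef_pos: [0.5032, -0.2396, 0.0539]
eef_rot: [0.0, 0.044, 0.999, -0.001]
wrist_force: [-5.3, -6.4, 6.5]
opening: 0.148
grasp_force: 59.0
```

```bash
python3 look.py
```

```text
[ 0.50318983 -0.23961931  0.05389585] 0.14781583034802695 [-5.31228646 -6.44330665  6.53225894] 14.65
brass disc 1641 [[536.7, -139.6, 27.4], [549.7, -125.6, 30.1], [574.0, -101.8, 32.4]]
stem top 547 [[547.7, -128.2, 61.3], [554.5, -121.3, 63.9], [563.0, -113.3, 65.3]]
pad 161 [[532.0, -137.9, 24.1], [534.4, -120.9, 30.0], [536.4, -99.7, 31.1]]
handle 1466 [[495.9, -245.0, 58.9], [498.3, -238.9, 89.2], [508.6, -233.0, 94.8]]
handle top 669 [[496.3, -245.2, 91.3], [501.8, -239.3, 93.8], [508.9, -233.0, 95.1]]
tcp in clamp about axis mm -41.13379134549168 25.99313248377715 dial from tcp 1.0871564918587922
```

The dial holds steady at about 1.08 rad, with the carrier clamped upright in the V. Handing in.

```bash
python3 -c "
from bench import ctrl
print(ctrl.hand_in())"
```

```text
the job is handed in; nothing more can be done
None
```

I handed the job in with the brass carrier clamped upright in the V jaw and the fingers still holding the dial just past the third click (about 1.08 rad by my measurement, red is 1.40); the clock read about 15 s, and no verdict came back.

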